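# Zero the gauging nest with the reference block

### The job

Zero the gauging nest: first slide the steel reference block on its plate until it sits snug and square against both stop rails, and leave it there. Then take the orange stylus out of its stand, reach it through the blue-ringed hole of the control box and hold the recessed zero button fully down; finish while the gripper still holds the stylus and keeps the button pressed. Do not press the red-ringed button, and leave the other things on the bench where they are.

Things in the scene. Friction and masses are not known exactly. Their poses are not given: they have to be found in the camera images.
- nest: fixed plate 150 (x) x 160 (y) x 10 mm; origin under its centre, z up. Stop rails 16 mm wide, tops 24 mm above the bench: back rail along y -61 to +35 mm, stop face x = +40 mm facing -x; side rail along x -28 to +30 mm, stop face y = +40 mm facing -y. Gauge head behind (x 59 to 73, y -2 to 38 mm, 34 mm high). Block home: its origin at x +25, y +17.5 mm, axes parallel
- gauge_block: loose steel reference block, dark dot on top, 30 (x) x 45 (y) x 31 mm, about 0.3 kg, on the nest's plate 3 to 6 cm short of each rail, up to 0.3 rad askew; origin under its centre. Its long +x side goes against the back rail, its +y end against the side rail
- control_box: fixed grey box, 80 (x) x 120 (y) x 60 mm; origin under its centre, z up. Its 5 mm lid has two round 16 mm holes at y = +30 (blue ring, 27 mm wide, 2 mm high) and y = -30 mm (red ring). Under each lies a flat spring button of 25 mm diameter in the ring's colour, its top 25 mm below the lid's top. May stand left or right of the nest
- zero_port (a point): centre of the blue-ringed hole, level with the ring's top, 62 mm above the bench; z up; the unpressed zero button's top lies 27 mm below it
- erase_port (a point): centre of the red-ringed hole, level with the ring's top, 62 mm above the bench; the button below it must not be pressed
- zero_button (a joint): travel of the recessed blue button, m: 0 up, 0.008 fully down (hard stop); springs back; takes 1.5 N to start and 4 N to bottom
- erase_button (a joint): travel of the recessed red button, m: 0 up, 0.008 fully down; the same spring
- stylus_stand: fixed black and dark steel stand, 64 x 64 mm block on an 84 x 84 x 10 mm foot, 55 mm high in all, with an upright hole of 12 mm diameter through its centre in which the stylus stands; origin under its centre on the bench
- stylus: loose upright stylus, 112 mm long, 0.05 kg; origin at its tip, z along it to the handle's end. Steel shank, 7 mm diameter with round tip, 0 to 50 mm; black collar, 24 mm diameter, 50 to 56 mm (rests on the stand's top: the tip starts 5 mm above the bench); round orange handle, 18 mm diameter, 56 to 112 mm. Drawn straight up out of the stand
- jar_dark: bystander: black jar, 48 mm diameter, 70 mm high; origin under its centre
- solder_reel: bystander: white reel with green core, 52 mm diameter, 40 mm high; origin under its centre
- sensor_11: bystander: turned light-metal sensor body, 38 mm diameter, 13 mm high; origin under its centre
- tip_cleaner: bystander: black cup with brass wool, 58 mm diameter, 45 mm high; origin under its centre
There are look-alikes about, which are no part of the job. What is shaped like the gauge_block but purple is not meant.

How it is judged:
By the outcome, as a careful person would: the job done as asked, in the order asked, and still so for the second after the job is handed in, while the arm keeps its last pose, push and grip.
It also fails if it takes over 72 s, if anything falls off the work surface, if the arm or the gripper's body presses on something with over 40 N, if the wrist force passes 120 N, or if a joint passes its speed limit or range.

### The arm

A 6-joint arm with a two-finger parallel gripper is mounted at the origin on the work surface; the furniture and walls round the work are solid. World frame = base frame: x ahead of the robot, y to its left, z up, the work surface at z = 0. Lengths are in m, angles in rad, forces in N, time in s.
With the tool pointing down it reaches from about 0.35 to 1 m from the base axis. Payload 7.1 kg.
Tool frame: the origin (TCP) lies between the finger pads; the fingertips stand 22 mm ahead of it and the grasp point (between the pads) lies 3 mm ahead of it; z points along the fingers, y is the line along which they close (so a half turn about z gives the same grasp; the last joint's range is limited). The gripper opens to 85 mm and grips with 20 to 120 N. Pads are 22 mm wide; open, the fingers measure 114 mm over their backs; the gripper's body (76 mm by 85 mm) begins 54 mm behind the grasp point. The pads swing forward as they close: fully open they stand 13 mm farther back than shut.
Start: joints at [1.134, 0.423, 1.63, -0, 1.089, -0.019], TCP at [0.254, 0.571, 0.253] pointing down, gripper open.
Joint ranges: [-3, 3], [-0.9, 2.11], [0.09, 2.58], [-1.31, 4.45], [0.11, 2.69], [-2.54, 2.54]. Speed limits (rad/s): [2.39, 2.39, 3.01, 3.14, 3.14, 3.14].

### API

Orientations are given as a rotation vector (axis times angle).
In Python, from rig import manip gives the robot as it stands. The module is installed in compiled form; this text tells all that it offers. Calls block until the motion is done:
- manip.move_to(position, orientation): joint-space move of the TCP to a pose.
- manip.servo_line(position, orientation=None, rate=0.15): straight line of the TCP; orientation=None keeps the orientation; rate is the mean speed in m/s.
- manip.set_joints(angles): joint-space move.
- manip.command_gripper(opening, f_grip=None): finger opening in m; f_grip is the grip in N (None keeps the last); returns when the fingers have stopped.
- manip.hold(seconds).
- manip.solve_ik(position, orientation): joint angles nearest the present ones, or None.
- manip.camera(name): name is "scene" or "top" or "wrist"; returns a dict with "image" (480x640x3 uint8, red, green, blue), "fx", "fy", "cx", "cy" (pixels), "cam_to_world" (4x4, takes a point from camera to world coordinates); the wrist camera has in their place "mount" (4x4, takes a point from camera to tool coordinates, whose origin is the TCP and whose axes are the flange's). Camera axes: x right, y down, z forward; pixel columns grow to the right and rows downward; lengths in m; the calibration is good to about 2 mm. A picture is of the moment at which its call begins: read the wrist's pose just before it. There is no depth.
A pose or a line that the arm cannot do raises manip.IKError and nothing moves.
- manip.sign_off(): hands the job in; it is judged then, once.
Readings, each from a call of its own:
- manip.get_time(): time.
- manip.get_joint_positions(): joint angles.
- manip.get_joint_vel(): joint speeds.
- manip.get_tau(): joint torques, N m.
- manip.get_position(): TCP position.
- manip.get_ee_rot(): TCP orientation.
- manip.get_contact_force(): force on the tool from outside, world axes, zero at the start.
- manip.get_torque(): the same for the moment, N m.
- manip.get_width(): finger opening in m.
- manip.get_grip_force(): force on a finger pad.
Only numpy, scipy, OpenCV 4.12 (cv2) and the standard library are available. Lean on these libraries where they do the work, as an engineer would, in place of code of your own. Each camera call takes 0.05 s, during which the arm holds its last target. There are 200 camera calls.

## Working session

There is one attempt and no reset: what is moved stays moved. The work goes in short steps, each a Python script; the robot and the scene stay as the last script left them, time stands still between calls to the robot, and variables do not carry over. Pictures are saved under pics/ and viewed, at most 10 in all, crops included, and the job is handed in when it is done.

```bash
mkdir -p pics; cat > h.py <<'E'
import numpy as np, cv2
from scipy.spatial.transform import Rotation as R
from rig import manip as m
def snap(n,f):
    p=m.get_position();r=m.get_ee_rot()
    c=m.camera(n); cv2.imwrite(f'pics/{f}.png',c['image'][:,:,::-1])
    if 'mount' in c:
        T=np.eye(4);T[:3,:3]=R.from_rotvec(r).as_matrix();T[:3,3]=p;c['cam_to_world']=T@c['mount']
    np.savez(f'pics/{f}.npz',**{k:c[k] for k in('fx','fy','cx','cy','cam_to_world')})
    return c
def px(f,u,v,z):
    c=np.load(f'pics/{f}.npz');T=c['cam_to_world']
    d=T[:3,:3]@np.array([(u-c['cx'])/c['fx'],(v-c['cy'])/c['fy'],1]);o=T[:3,3]
    return (o+d*(z-o[2])/d[2])[:2]
def proj(f,P):
    c=np.load(f'pics/{f}.npz');q=np.linalg.inv(c['cam_to_world'])@np.append(P,1)
    return q[0]/q[2]*c['fx']+c['cx'],q[1]/q[2]*c['fy']+c['cy']
def down(yaw): # tool z down, tool y axis along angle yaw from world y
    return (R.from_euler('z',yaw)*R.from_rotvec([0,np.pi,0])).as_rotvec()
E
python3 - <<'E'
from h import *
c=snap('top','top0');print(c['cam_to_world'],c['fx']);snap('scene','sc0')
print(m.get_ee_rot(),m.get_time(),m.get_width(),R.from_rotvec(m.get_ee_rot()).as_matrix())
E
```

```text
[[ 0.0243823  -0.99712154  0.07179233  0.45359981]
 [-0.99965475 -0.0250216  -0.00801888 -0.02404673]
 [ 0.00979215 -0.07157203 -0.99738737  1.36768133]
 [ 0.          0.          0.          1.        ]] 522.1204181303195
[-6.51448226e-01 -3.07301371e+00  2.03970269e-03] 0.1 0.08521639232784468 [[-9.13985915e-01  4.05745541e-01 -5.49920820e-04]
 [ 4.05745913e-01  9.13985113e-01 -1.21091508e-03]
 [ 1.12960502e-05 -1.32988745e-03 -9.99999116e-01]]
```

View pics/top0.png

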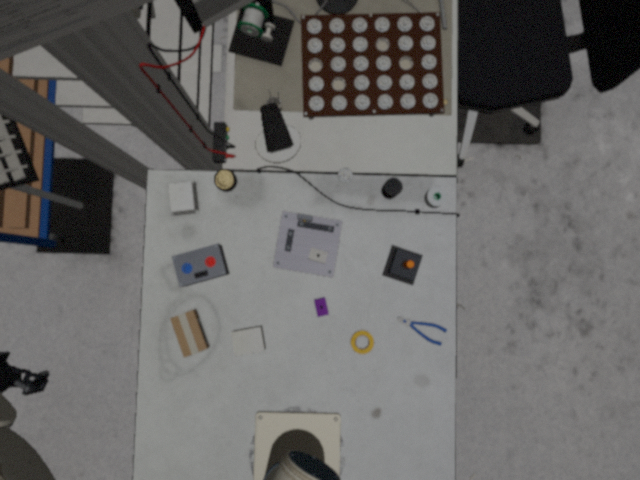

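View pics/sc0.png

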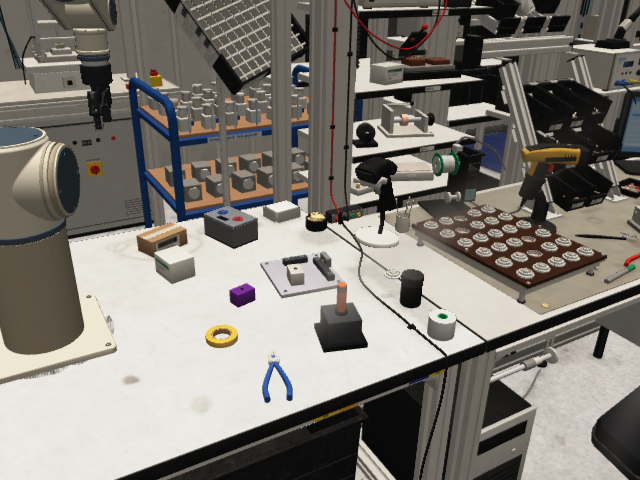

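Top view: nest centred at about (308,243), grey block with dot at (318,255), stand with orange handle at (403,264)/(410,265), control box at (200,265) with blue ring at (187,268) and red at (210,262). The purple decoy is at (321,307).

```bash
python3 - <<'E'
from h import *
P={'nest':px('top0',308,243,.01),'block':px('top0',318,255,.03),'stand':px('top0',403,264,.05),'box':px('top0',187,268,.062),'boxred':px('top0',210,262,.062)}
print(P)
print(m.camera('wrist')['mount'].round(3))
for k in('box','nest','stand'):
    p=P[k]
    if k=='box':p=(p+P['boxred'])/2
    rot=down(0)
    M=R.from_rotvec(rot).as_matrix()@m.camera('wrist')['mount'][:3,3]
    try:
        m.move_to([p[0]-M[0],p[1]-M[1],.30],rot)
        snap('wrist','w_'+k)
    except m.IKError as e: print(k,e)
    print(m.get_position(),m.get_joint_positions(),m.get_time())
cv2.imwrite('pics/w_all.png',np.hstack([cv2.resize(cv2.imread(f'pics/w_{k}.png'),(400,300)) for k in('box','stand')]))
E
```

```text
{'nest': array([ 0.54066355, -0.01598148]), 'block': array([ 0.50921041, -0.0425052 ]), 'stand': array([ 0.49096639, -0.25742689]), 'box': array([0.46739866, 0.28345877]), 'boxred': array([0.48373863, 0.22686451])}
[[ 0.    -0.965 -0.263  0.068]
 [ 1.     0.    -0.001  0.001]
 [ 0.001 -0.263  0.965 -0.12 ]
 [ 0.     0.     0.     1.   ]]
[0.54283981 0.2545244  0.29985315] [ 4.18486773e-01  3.36809924e-01  1.64554786e+00  2.42033204e-04
  1.15948542e+00 -1.15332971e+00] 1.8417
[ 0.6076221  -0.01640951  0.2999967 ] [-4.67555251e-02  3.49352913e-01  1.62692236e+00  4.20332663e-04
  1.16542148e+00 -1.61915470e+00] 3.025
[ 0.5585622  -0.2578082   0.30000772] [-4.51981062e-01  3.60607845e-01  1.61034208e+00  5.10474659e-04
  1.17070633e+00 -2.02447492e+00] 4.1
```

View pics/w_nest.png

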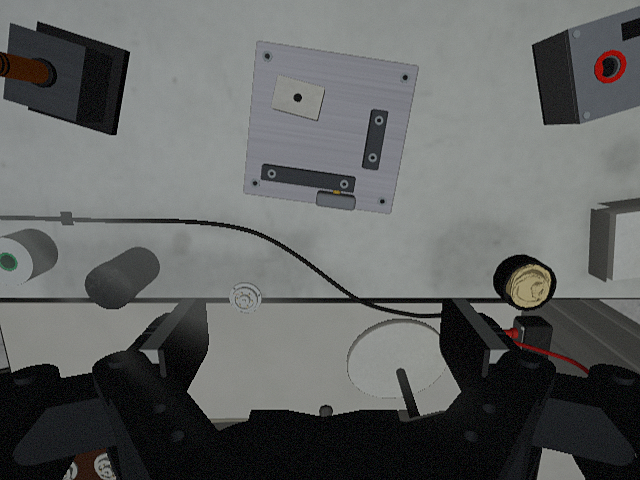

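View pics/w_all.png

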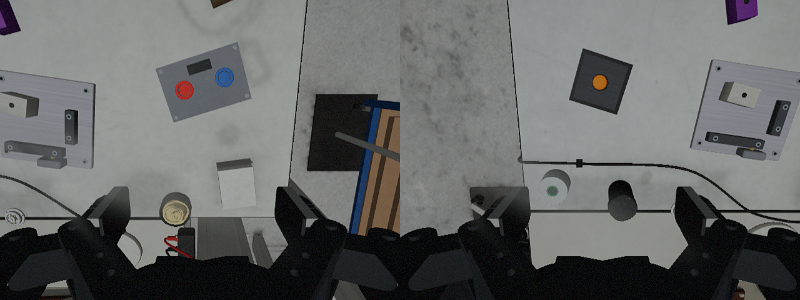

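Wrist views: nest plate corners near (258,41),(418,66),(389,213),(244,193), block near (298,98) with the dot, both rails clear. The second picture shows the box rings (red left, blue right) and the stylus head in its stand. Enlarging the nest.

```bash
python3 - <<'E'
from h import *
i=cv2.imread('pics/w_nest.png')[35:220,238:423];cv2.imwrite('pics/c1.png',cv2.resize(i,(592,592),interpolation=cv2.INTER_CUBIC))
def cen(f,lo,hi,z):
    im=cv2.cvtColor(cv2.imread(f'pics/{f}.png'),cv2.COLOR_BGR2HSV);k=cv2.inRange(im,lo,hi)
    n,l,s,c=cv2.connectedComponentsWithStats(k)
    for j in np.argsort(-s[1:,4])[:2]+1: print(f,s[j],c[j],px(f,*(s[j][:2]+(s[j][2:4]-1)/2),z))
cen('w_box',(100,120,60),(120,255,255),.062)
cen('w_box',(0,150,80),(8,255,255),.062)
cen('w_stand',(8,150,80),(20,255,255),.117)
E
```

```text
w_box [ 561  238   35  137 1309] [578.0328495  305.56455309] [0.64275195 0.51073872]
w_box [344 108  30  31 641] [358.55850234 123.49453978] [0.46727919 0.28672231]
w_box [280 129  29  30 594] [294.40740741 143.81481481] [0.48489626 0.22944243]
w_box [269 392  38  21  92] [287.95652174 402.16304348] [0.75556153 0.21719582]
w_stand [308 120  23  24 445] [319.12808989 131.33932584] [ 0.49027154 -0.25991361]
w_stand [558 237   1   1   1] [558. 237.] [ 0.57214712 -0.06724534]
```

View pics/c1.png

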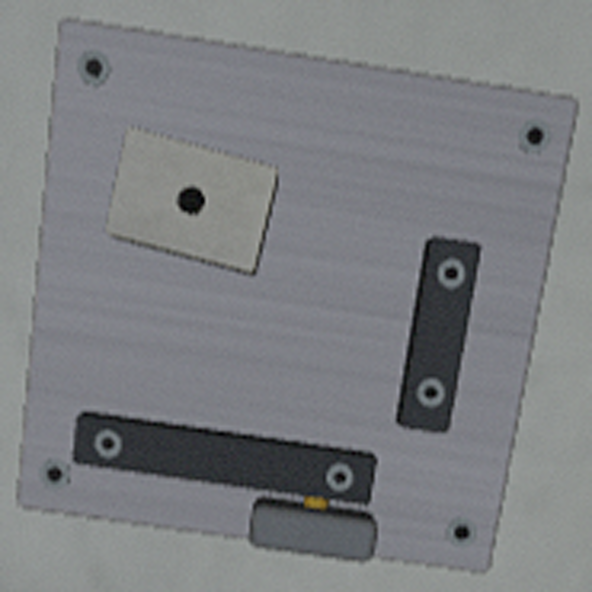

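```bash
python3 - <<'E'
from h import *
f=lambda u,v,z:px('w_nest',(u+.5)/3.2-.5+238,(v+.5)/3.2-.5+35,z)
def fit(L,W):
    L=np.array(L)/1000;W=np.array(W);lc,wc=L.mean(0),W.mean(0);A,B=L-lc,W-wc
    th=np.arctan2((A[:,0]*B[:,1]-A[:,1]*B[:,0]).sum(),(A*B).sum());c,s=np.cos(th),np.sin(th)
    Q=np.array([[c,-s],[s,c]]);t=wc-Q@lc
    print(t.round(4),round(th,4),'res mm',((W-L@Q.T-t)*1000).round(1).tolist());return t,th
p=[f(*q,.01) for q in[(62,18),(578,98),(490,572),(18,507)]]
r=[f(*q,.024) for q in[(82,412),(377,455),(428,238),(397,425)]]
N=fit([(-75,-80),(-75,80),(75,80),(75,-80)],p)
R2=fit([(40,-61),(40,35),(-28,40),(30,40)],r)
b=[f(*q,.041) for q in[(132,128),(278,170),(255,273),(110,235)]]
B=fit([(-15,-22.5),(-15,22.5),(15,22.5),(15,-22.5)],b)
print('dot',f(191,200,.041))
for t,th in(N,R2):
    c,s=np.cos(th),np.sin(th);print('block in nest',(np.array([[c,s],[-s,c]])@(B[0]-t)*1000).round(1),B[1]-th)
E
```

```text
[ 0.5393 -0.0113] -0.1388 res mm [[0.7, 1.0], [0.7, -1.2], [-0.9, -0.5], [-0.5, 0.7]]
[ 0.5392 -0.0115] -0.1398 res mm [[-0.3, 1.9], [-0.3, -0.4], [1.1, -0.9], [-0.5, -0.7]]
[ 0.5093 -0.0385] -0.2492 res mm [[0.3, 0.9], [0.3, -1.3], [-0.6, -0.6], [0.0, 1.1]]
dot [ 0.50876933 -0.03928994]
block in nest [-25.9 -31.1] -0.11038087385329731
block in nest [-25.8 -30.8] -0.1093099451436505
```

```bash
cat >> h.py <<'E'
NT=np.array([.5392,-.0114]);NY=-.139
def n2w(x,y,a=NY,t=NT):
    c,s=np.cos(a),np.sin(a);return t+np.array([c*x-s*y,s*x+c*y])/1000
def w2n(p):
    c,s=np.cos(NY),np.sin(NY);return np.array([[c,s],[-s,c]])@(np.array(p)[:2]-NT)*1000
def push(d,F,maxmm,step=.5,rate=.02):
    """step along nest direction d until the opposing force changes by F; returns (travel, force)"""
    c,s=np.cos(NY),np.sin(NY);w=np.array([c*d[0]-s*d[1],s*d[0]+c*d[1],0]);p0=np.array(m.get_position());f0=np.array(m.get_contact_force());k=0
    while k<maxmm:
        k+=step;m.servo_line(p0+w*k/1000,rate=rate);f=-(np.array(m.get_contact_force())-f0)@w
        if f>F:break
    return k,round(float(f),1)
E
python3 - <<'E'
from h import *
b=np.array([.5092,-.0387])
m.move_to([*b,.2],down(-.249));m.command_gripper(.07,30)
m.servo_line([*b,.047]);print(m.get_position(),m.get_contact_force())
m.command_gripper(.03,25);print('w',m.get_width(),m.get_grip_force(),m.get_contact_force(),m.get_time())
m.servo_line([*b,.047],down(NY),rate=.03)
p=n2w(-26,10);m.servo_line([*p,.047],rate=.05)
print('y',push((0,1),8,14),m.get_position(),w2n(m.get_position()),m.get_width(),m.get_time(),m.get_contact_force())
E
```

```text
[ 0.50979408 -0.03877123  0.04765652] [-1.17062954  0.48789857  0.76999496]
w 0.04404709427559659 25.545651018619537 [-0.85687023  0.05835212  5.93999509] 6.9
y (7.0, 10.0) [0.51647039 0.00804612 0.04797903] [-25.2046973   16.10930881] 0.044522271178789014 11.6333 [ -1.69885106 -10.66403714   3.96707871]
```

```bash
python3 - <<'E'
from h import *
q=w2n(m.get_position());y=q[1]-.8
m.servo_line([*n2w(q[0],y),.048],rate=.03)
m.servo_line([*n2w(17,y),.048],rate=.05);print(m.get_contact_force())
print('x',push((1,0),8,14),w2n(m.get_position()))
print('y',push((0,1),8,4,.25),w2n(m.get_position()),m.get_time())
m.command_gripper(.07,25);
m.servo_line([*m.get_position()[:2],.15])
print(w2n(m.get_position()),m.get_contact_force(),m.get_time())
# push faces with shut fingers
m.command_gripper(0,25)
m.servo_line([*n2w(-14,15),.15],rate=.2);m.servo_line([*n2w(-14,15),.042])
print('px',push((1,0),10,20),w2n(m.get_position()),m.get_contact_force())
q=w2n(m.get_position());m.servo_line([*n2w(q[0]-6,q[1]),.042],rate=.05);m.servo_line([*n2w(q[0]-6,q[1]),.13])
m.servo_line([*n2w(22,-32),.13],rate=.2);m.servo_line([*n2w(22,-32),.042])
print('py',push((0,1),10,20),w2n(m.get_position()),m.get_contact_force())
q=w2n(m.get_position());m.servo_line([*n2w(q[0],q[1]-6),.042],rate=.05);m.servo_line([*n2w(q[0],q[1]-6),.2])
print(m.get_time())
mt=m.camera('wrist')['mount']
M=R.from_rotvec(down(0)).as_matrix()@mt[:3,3]
m.move_to([*(n2w(15,10)+[.04,0]),.26],down(0));snap('wrist','n2');print(m.get_time())
print([proj('n2',[*n2w(x,y),z]) for x,y,z in((40,-61,.024),(40,35,.024),(-28,40,.024),(10,-5,.041))])
E
```

```text
[-7.17855691  1.55476961 11.8260959 ]
x (5.0, 9.1) [14.85787918 15.84548245]
y (0.75, 8.2) [14.31464372 15.94511176] 16.2667
[14.34023635 16.837615  ] [-0.84096833 -0.06962212  0.10227902] 17.475
px (16.0, 10.1) [1.38051595e-02 1.50329599e+01] [-10.01478127   2.69690045   8.98643408]
py (13.0, 11.4) [ 22.23567435 -19.97186428] [ -2.67564607 -11.31608714   2.94540064]
37.5167
38.0333
[(np.float64(240.42549588377221), np.float64(180.1003158188352)), (np.float64(344.4586073293721), np.float64(194.731261232678)), (np.float64(362.0313585275514), np.float64(119.03807442098837)), (np.float64(304.61813188101803), np.float64(156.71215931663562))]
```

```bash
python3 - <<'E'
from h import *
u,v=proj('n2',[*n2w(10,10),.03]);u,v=int(u),int(v);print(u,v)
i=cv2.imread('pics/n2.png')[max(v-75,0):v+75,max(u-100,0):u+100];cv2.imwrite('pics/c2.png',cv2.resize(i,None,fx=4,fy=4,interpolation=cv2.INTER_CUBIC))
E
```

```text
322 158
```

View pics/c2.png

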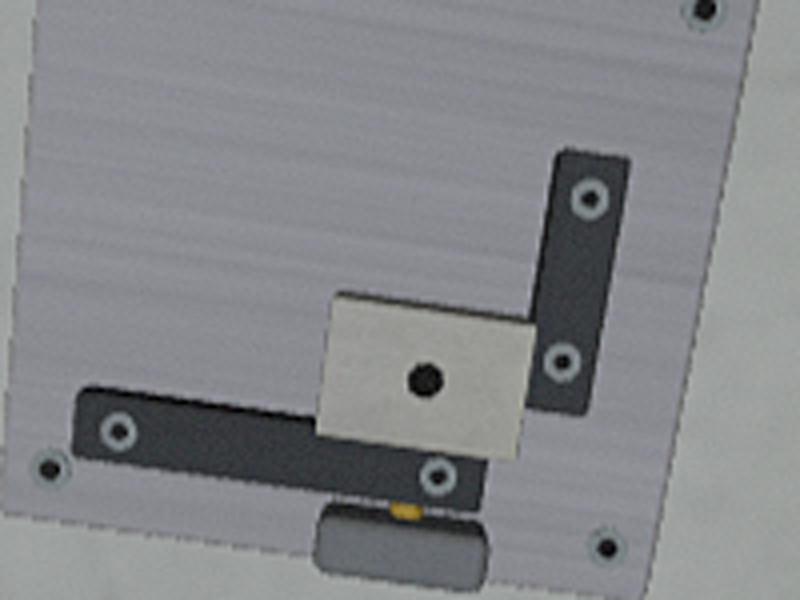

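The close-up shows the block flush along the back rail (bottom edge by (316,434)–(518,460)) and the side rail (right edge at x≈530), with parallel edges. On to the stylus.

```bash
python3 - <<'E'
from h import *
s=np.array([.4903,-.2597]);b=np.array([.4673,.2867])
m.move_to([*s,.21],down(0));m.command_gripper(.05,60);m.servo_line([*s,.098],rate=.15)
print(m.get_position(),m.get_contact_force(),m.get_time())
m.command_gripper(.0,60);print('w',m.get_width(),m.get_grip_force(),m.get_contact_force())
m.servo_line([*m.get_position()[:2],.21],rate=.12)
print(m.get_width(),m.get_position(),m.get_time())
m.move_to([*b,.21],down(0));m.servo_line([*b,.178],rate=.1)
snap('wrist','p1');print(m.get_position(),m.get_time(),m.get_contact_force())
p=m.get_position();tip=[p[0],p[1],p[2]-.093]
print('tip',proj('p1',tip),'port',proj('p1',[*b,.062]))
E
```

```text
[ 0.49082196 -0.26001174  0.09864498] [0.24044593 1.00430439 0.91917816] 40.5583
w 0.016297534762097048 58.559362292289734 [-0.41903786  0.25922892  6.42915865]
0.01641103061031928 [ 0.49028018 -0.25972265  0.20924141] 42.0333
[0.46768403 0.28660715 0.17823528] 44.525 [-0.18366837 -0.59928357  0.2064428 ]
tip (np.float64(321.2287992047888), np.float64(254.8567969133736)) port (np.float64(321.6343520374516), np.float64(243.15481063314812))
```

View pics/p1.png

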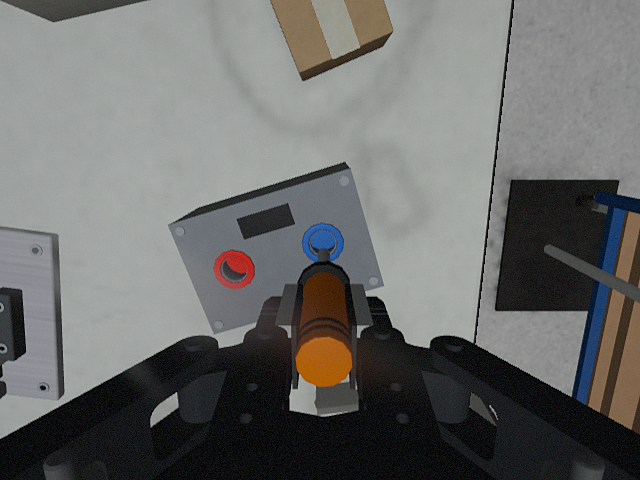

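The blue ring is centred at (323,244), and the shank tip is right in front of it at about (323,252). Both match the projections, so I can descend.

```bash
python3 - <<'E'
from h import *
b=np.array([.4673,.2867]);f0=np.array(m.get_contact_force())
m.servo_line([*b,.137],rate=.06);print(m.get_contact_force()-f0)
z=.132
L=[]
while z>.112:
    m.servo_line([*b,z],rate=.03);f=np.array(m.get_contact_force())-f0
    L.append((round(z,4),round(m.get_position()[2],4),f.round(1).tolist()))
    if f[2]>14 or np.hypot(*f[:2])>6: break
    z-=.001
print(*L,sep='\n');print(m.get_time(),m.get_width());m.hold(.4);print(m.get_contact_force()-f0,m.get_position())
snap('wrist','p2')
E
```

```text
[ 0.8058388   1.53505513 -0.99243615]
(0.132, np.float64(0.1319), [-0.6, 0.5, -0.9])
(0.131, np.float64(0.131), [0.5, 0.3, -0.9])
(0.13, np.float64(0.1299), [0.1, 0.6, -0.8])
(0.129, np.float64(0.1289), [1.4, 0.9, -0.9])
(0.128, np.float64(0.1281), [0.1, 1.0, 0.1])
(0.127, np.float64(0.127), [-0.1, 1.2, 1.3])
(0.126, np.float64(0.126), [-0.3, 0.3, 1.0])
(0.125, np.float64(0.125), [-0.2, 1.0, 1.2])
(0.124, np.float64(0.124), [-0.1, 0.3, 2.4])
(0.123, np.float64(0.123), [0.6, 0.6, 2.6])
(0.122, np.float64(0.122), [-0.3, 1.0, 3.1])
(0.121, np.float64(0.121), [-0.3, 0.4, 3.1])
(0.12, np.float64(0.1202), [0.4, -0.1, 4.7])
(0.119, np.float64(0.1198), [-1.0, -0.6, 11.6])
(0.118, np.float64(0.1195), [-2.9, -1.3, 17.8])
49.175 0.016596515519955512
[-2.04223526 -1.36769014 18.05692139] [0.46794874 0.28698735 0.11952842]
```

View pics/p2.png

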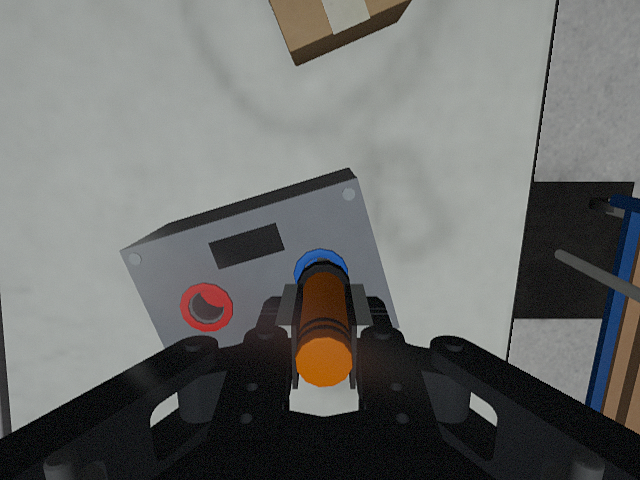

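The stylus is through the blue ring. The force rose like a spring over 8 mm of travel and then met a hard stop at 18 N, so the button is fully down.

```bash
python3 -c "
from rig import manip as m
print(m.get_contact_force(),m.get_width(),m.get_time());print(m.sign_off())"
```

```text
[-2.36994304 -2.07937189 17.2585816 ] 0.01668161220748135 49.625
the job is handed in; nothing more can be done
None
```

I've handed the job in at 49.6 s: the reference block sits snug and square against both stop rails, and the gripper still holds the stylus with the zero button pressed to its hard stop at about 17 N; the red-ringed button and the other things on the bench were not touched.

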